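# Switch the ball sorter to its other chute and feed the balls

## Task

The seesaw gate of the bench ball sorter is tipped to the left. With the fingertips, press down the raised right-hand pad of its black rocker key so that the gate rocks fully over to the right, and only then push the shutter tab to the right, away from the feed trough, so that all three waiting steel balls roll by themselves down the right-hand chute into the right-hand bin; leave the gate tipped to the right. Do not touch the balls with the gripper, let none go left, lift nothing, and leave the other things on the bench where they are.

Things in the scene. Friction and masses are not known exactly. Their poses are not given: they have to be found in the camera images.
- sorter: Bench ball sorter, fixed on an 8 mm base plate (x -95 to 143, y -141 to 141 mm). Origin: at worktop height under the middle of the gate. x points from its front (towards the robot, rocker key) to its back (feed trough), y to its left. Clear and aluminium plates, tops 118 mm high, at x = +-20 mm enclose the gate; behind them the 30 mm wide trough along x rises to 135 mm at x = 126 mm. A grey bin, 66 mm high, at each end.
- gate (a joint): Angle of the seesaw gate about its pivot (along the sorter's x, 85 mm above the worktop), rad: -0.32 fully tipped left (left end down), +0.32 fully tipped right, against its stop. Friction holds it where it is left; about 1.5 N on a pad rocks it. The steel plank between the plates and the black rocker key in front of the clear plate are one piece.
- pad_right (a point): Middle of the top of the rocker key's right-hand pad (26 x 26 mm): 55 mm in front of the sorter's origin, 52 mm to the right; 105 to 109 mm above the worktop at the start, about 76 mm when fully pressed. Open space beneath it; the clear plate's front face is 35 mm behind its middle. It tilts with the gate.
- pad_left (a point): The same point on the left-hand pad (low while the gate is tipped to the left).
- shutter (a joint): Travel of the shutter, m: about 0 shut (its steel plate stands across the trough and holds the balls back), 0.034 fully open to its stop. It slides to the right, along the sorter's -y, stays where it is left, and takes about 1.5 N. The balls are free from about 0.026.
- shutter_tab (a point): Point on the trough-side (+y) face of the shutter's upright black tab, midway across, 10 mm below its top. Tab: 26 mm along the sorter's x, 8 mm thick along y, from 102 to 152 mm above the worktop. When shut this face is 65 mm right of the trough's middle, 50 mm clear of its wall, above a thin slide bar (top at 108 mm). Push this face to the right by 34 mm.
- bin_right (a point): Middle of the inner floor of the right-hand grey bin (60 mm along the sorter's x by 46 mm along y inside), 112 mm to the right of the sorter's origin, 12 mm above the worktop. Axes as the sorter's.
- bin_left (a point): The same point in the left-hand bin, where no ball may go.
- ball_1_center (a point): Centre of the first (next to the shutter) steel ball, 20 mm in diameter, about 33 g, waiting in the feed trough behind the shutter.
- ball_2_center (a point): Centre of the second steel ball, 20 mm in diameter, about 33 g, waiting in the feed trough behind the shutter.
- ball_3_center (a point): Centre of the third steel ball, 20 mm in diameter, about 33 g, waiting in the feed trough behind the shutter.
- loupe: Bystander: black stand magnifier, 37 mm across, 40 mm high, on the base plate right of the trough's far end. Origin: centre of its underside.
- shaft_collar: Bystander: black clamp collar, 26 mm across, 10 mm high, on the base plate below and in front of the right-hand pad. Origin: centre of its underside.
- spacer_block: Bystander: ground steel block 20 x 50 x 25 mm, on the base plate left of the feed trough. Origin: centre of its underside.
- spare_bearing: Bystander: ball bearing lying flat, 26 mm across, 8 mm high, on the base plate in front of the rocker key. Origin: centre of its underside.
- collet_box_1: Bystander: white small-parts box 46 x 63 x 16 mm, on the base plate left of the trough's far end. Origin: centre of its underside.

How it is judged:
On the way, in this order (a step that is already met when the one before it is completed fails the run):
1. the gate is rocked fully over to the right while all the balls still wait behind the shutter (value of joint gate above 0.25 rad and x of each of ball_1_center, ball_2_center, ball_3_center in the frame of sorter above 0.048 m), for 0.2 s.
2. all three balls have rolled into the right-hand bin (x of ball_1_center in the frame of bin_right between -0.03 and 0.03 m and y of ball_1_center in the frame of bin_right between -0.025 and 0.025 m and z of each of ball_1_center, ball_2_center, ball_3_center in the frame of bin_right below 0.045 m and x of ball_2_center in the frame of bin_right between -0.03 and 0.03 m and y of ball_2_center in the frame of bin_right between -0.025 and 0.025 m and x of ball_3_center in the frame of bin_right between -0.03 and 0.03 m and y of ball_3_center in the frame of bin_right between -0.025 and 0.025 m), for 0.2 s.
At the end, for the whole second after the job is handed in: The gate is tipped to the right (joint above 0.25 rad) and all three balls lie at rest in the right-hand bin (centres within 30 mm along x and 25 mm along y of its middle, less than 45 mm above its floor) (all of step 2 and value of joint gate above 0.25 rad and linear speed of each of ball_1, ball_2, ball_3 below 0.05 m/s); the robot touches nothing.
It fails at once if a ball goes down the left side (y of any of ball_1_center, ball_2_center, ball_3_center in the frame of sorter above 0.04 m).
It fails at once if the gripper touches a ball (contact force between any of the arm, the fingers and ball_1 above 0.3 N or contact force between any of the arm, the fingers and ball_2 above 0.3 N or contact force between any of the arm, the fingers and ball_3 above 0.3 N).
It fails at once if a ball is lifted (height (world z) of any of ball_1_center, ball_2_center, ball_3_center above 0.145 m).
It fails at once if a bystander is moved by more than 25 mm (distance of any of loupe, shaft_collar, spacer_block, spare_bearing, collet_box_1 from where it was at the start of the episode above 0.025 m).
It fails at once if a bystander is lifted (height (world z) of any of loupe, shaft_collar, spacer_block, spare_bearing, collet_box_1 above 0.03 m).
It also fails if it takes over 38 s, if anything falls off the work surface, if the arm or the gripper's body presses on something with over 40 N, if the wrist force passes 120 N, or if a joint passes its speed limit or range.

## Robot

A 6-joint arm with a two-finger parallel gripper is mounted at the origin on a cart in front of the work surface, level with it; the furniture and walls round the work are solid. World frame = base frame: x ahead of the robot, y to its left, z up, the work surface at z = 0. Lengths are in m, angles in rad, forces in N, time in s.
With the tool pointing down it reaches from about 0.25 to 0.725 m from the base axis. Payload 4 kg.
Tool frame: the origin (TCP) lies midway between the tips of the shut fingers; the grasp point (between the pads) lies 19 mm behind it; z points along the fingers, y is the direction in which the jaws open and shut (so a half turn about z gives the same grasp; the last joint's range is limited). The gripper opens to 85 mm and grips with 20 to 120 N. Pads are 22 mm wide; open, the fingers measure 114 mm over their backs; the gripper's body (76 mm by 85 mm) begins 54 mm behind the grasp point. The pads swing forward as they close: fully open they stand 13 mm farther back than shut.
Start: joints at [1.197, 0.241, 0.005, 1.335, 0, 1.571], TCP at [0.183, 0.465, 0.204] pointing down, gripper open.
Joint ranges: [-2.72, 2.72], [-1.05, 1.87], [-1.09, 1.28], [-1.99, 2.15], [-1.42, 1.44], [-3.14, 3.14]. Speed limits (rad/s): [2.79, 2.79, 3.14, 3.14, 3.14, 3.14].

## Interface

Orientations are given as a unit quaternion [x, y, z, w].
In Python, from workcell import monitor, cams, order gives the robot as it stands.
- The arm moves only by the tool send_rows, never from a script. Its argument "moves" is a list of rows, each a list of 4 numbers: the shift along the tool's x, y, z as a fraction of full scale, then the turn about the tool's z as a fraction of full scale. A call has 1 to 20 rows; each row shifts and turns the commanded pose from where the row before left it, along the tool's axes as they then stand; what a row does not reach is not made up. Full scale, the value 1, is 100 cm for a shift and 0.1 rad for a turn. A row lasts 1/10 s, in which the tool goes at most 50 mm and 8.59 degrees, less where a joint would pass 70% of its speed; a pose out of reach is approached as far as the arm can. A call with a number of a shift or a turn outside -1 to 1 is refused whole. A call with a gripper value outside its range is refused whole. "claw" is the gripper's target within -1 to 1 (fully open at 1, half-way at 0, shut at -1), set as the call begins (left out, the last holds). The fingers move at their own pace and stop on an object; the grip force is fixed at half the most. Time passes only in rows, so rows that do not move let the fingers close. It gives the time, the measured TCP pose, the force and the opening at its end, in the units of the state.
- monitor.get_obs(): the state, without advancing time (a new reading comes with each control period).
- cams.camera(name): name is "scene" or "top" or "wrist"; returns (picture, depth): 400x640x3 uint8, blue, green, red; 400x640 float32, m along the optical axis (not along the pixel's ray), 0 where there is no reading.
- cams.camera_info(name): a dict with "intrinsics" (3x3 intrinsics, pixels), "T" (4x4, takes a point from camera to world coordinates); the wrist camera has in their place "mount" (4x4, takes a point from camera to tool coordinates, whose origin is the TCP and whose axes are the flange's). Camera axes: x right, y up, looking along -z (the intrinsics and any distortion apply to the point x, -y, -z); pixel columns grow to the right and rows downward; lengths in m; the calibration is good to about 2 mm. A picture is of the moment at which its call begins: read the wrist's pose just before it. camera_info takes no time and is no camera call.
- order.job_done(): hands the job in, once; it reports no verdict.
The state is a dict: "clock": time; "joint_pos": joint angles; "joint_vel": joint speeds; "tau": joint torques, N m; "eef_pos": TCP position; "tool_rot": TCP orientation; "ft_force": force on the tool from outside, world axes, zero at the start; "ft_torque": the same for the moment, N m; "grip_width": finger opening in m.
Only numpy, scipy, OpenCV 4.12 (cv2) and the standard library are available. Lean on these libraries where they do the work, as an engineer would, in place of code of your own. Each camera call takes 0.05 s, during which the arm holds its last target.

## Working session

There is one attempt and no reset: what is moved stays moved. The work goes in short steps, Python scripts to look and compute and a tool call to move; the robot and the scene stay as the last step left them, time stands still between calls to the robot, and variables do not carry over. Pictures are saved under pics/ and viewed, and the job is handed in when it is done.

Besides the shell and the picture viewer there is one more tool, called after ">>>" as name([rows], argument=value, ...), one row to a line, values as JSON. send_rows: Moves the arm, as the interface text tells. Its arguments: {"type":"object","properties":{"moves":{"type":"array","items":{"type":"array","items":{"type":"number","minimum":-1,"maximum":1}}},"claw":{"type":"number"}},"required":["moves"]}

```bash
mkdir -p pics; python3 - <<'E'
from workcell import monitor,cams,order
import cv2,numpy as np
o=monitor.get_obs();print(o)
for n in("scene","top"):
    p,d=cams.camera(n);cv2.imwrite(f"pics/{n}0.png",p);np.save(f"pics/{n}0.npy",d);i=cams.camera_info(n);print(n,i)
print(cams.camera_info("wrist"))
E
```

```text
{'clock': 0.0, 'joint_pos': array([1.19698513e+00, 2.41438011e-01, 3.69670283e-03, 1.33521017e+00,
       1.73433231e-05, 1.57078531e+00]), 'joint_vel': array([ 4.10722357e-04,  1.32313079e-03, -1.97943640e-05, -7.45962135e-04,
       -1.25193862e-03, -1.10184173e-04]), 'tau': array([-4.85331893e-04, -3.72317040e+01,  2.52409208e+01,  1.70722324e-02,
       -2.03574893e-05, -6.06352685e-06]), 'eef_pos': array([0.18231891, 0.46481353, 0.20329003]), 'tool_rot': array([ 1.85813766e-01,  9.82584390e-01, -1.05719724e-03, -2.08761019e-04]), 'ft_force': array([ 0.61781275,  0.3068643 , -0.77694555]), 'ft_torque': array([-0.03171491,  0.0184877 , -0.00751395]), 'grip_width': 0.08580770709571521}
scene {'intrinsics': array([[445.60858491,   0.        , 311.80033675],
       [  0.        , 445.60858491, 196.20430503],
       [  0.        ,   0.        ,   1.        ]]), 'T': array([[-0.82166577,  0.28840402, -0.49161822,  0.08125209],
       [-0.56994478, -0.4237948 ,  0.70396087,  0.98874943],
       [-0.0053201 ,  0.8586158 ,  0.51259205,  0.53348693],
       [ 0.        ,  0.        ,  0.  
[... 269 characters left out ...]
  [-0.99998796,  0.00397747, -0.00287414,  0.39531104],
       [-0.00265947,  0.0529624 ,  0.99859297,  0.95587241],
       [ 0.        ,  0.        ,  0.        ,  1.        ]])}
{'intrinsics': array([[347.54281316,   0.        , 321.60739067],
       [  0.        , 347.54281316, 196.74955775],
       [  0.        ,   0.        ,   1.        ]]), 'mount': array([[-2.08929596e-03,  9.58370704e-01,  2.85519225e-01,
         7.31828618e-02],
       [ 9.99997817e-01,  2.00297024e-03,  5.94367712e-04,
         5.89281358e-05],
       [-2.26190725e-06,  2.85519844e-01, -9.58372797e-01,
        -1.69958949e-01],
       [ 0.00000000e+00,  0.00000000e+00,  0.00000000e+00,
         1.00000000e+00]])}
```

View pics/scene0.png

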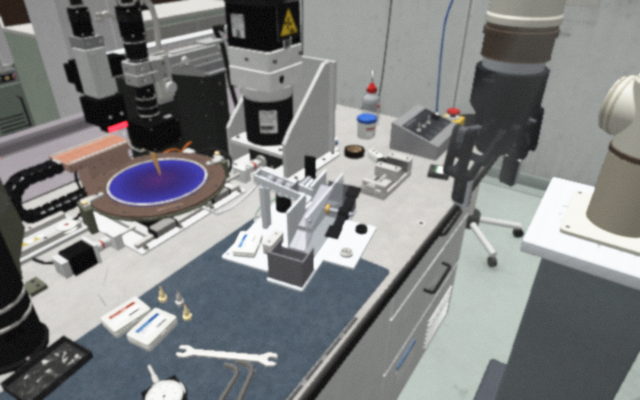

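View pics/top0.png

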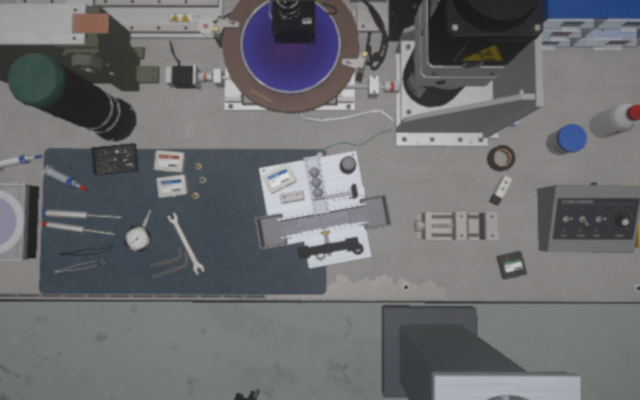

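```bash
cat > h.py <<'E'
import numpy as np
from workcell import monitor,cams,order
def pix2w(n,u,v,z):
    i=cams.camera_info(n);K=i["intrinsics"];T=i["T"]
    r=np.linalg.inv(K)@[u,v,1];r=T[:3,:3]@np.array([r[0],-r[1],-r[2]]);o=T[:3,3]
    return o+r*(z-o[2])/r[2]
def w2pix(n,p):
    i=cams.camera_info(n);K=i["intrinsics"];T=i["T"]
    c=T[:3,:3].T@(np.asarray(p)-T[:3,3]);q=K@[c[0],-c[1],-c[2]];return q[:2]/q[2]
E
python3 - <<'E'
import cv2
p=cv2.imread("pics/top0.png")[140:275,250:400];cv2.imwrite("pics/topc.png",cv2.resize(p,None,fx=5.3,fy=4.4*1.0,interpolation=cv2.INTER_CUBIC) if 0 else cv2.resize(p,(660,594),interpolation=cv2.INTER_CUBIC))
p=cv2.imread("pics/scene0.png")[145:295,215:405];cv2.imwrite("pics/scc.png",cv2.resize(p,(760,600),interpolation=cv2.INTER_CUBIC))
E
```

```text
(no output)
```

View pics/topc.png

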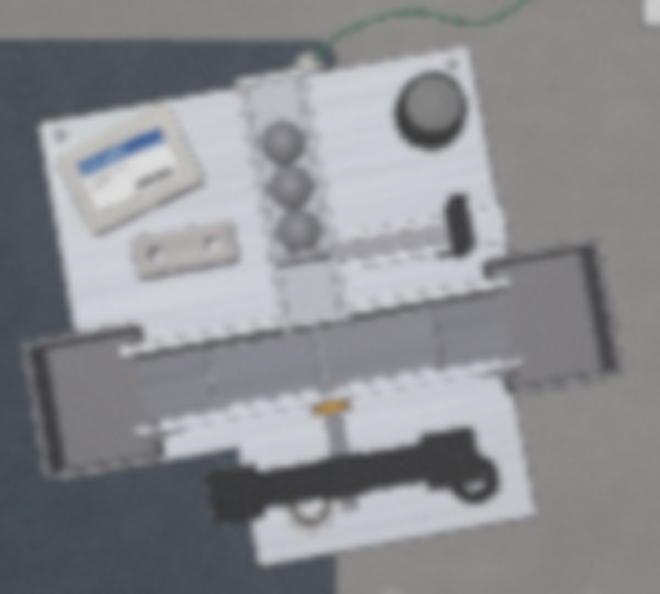

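View pics/scc.png

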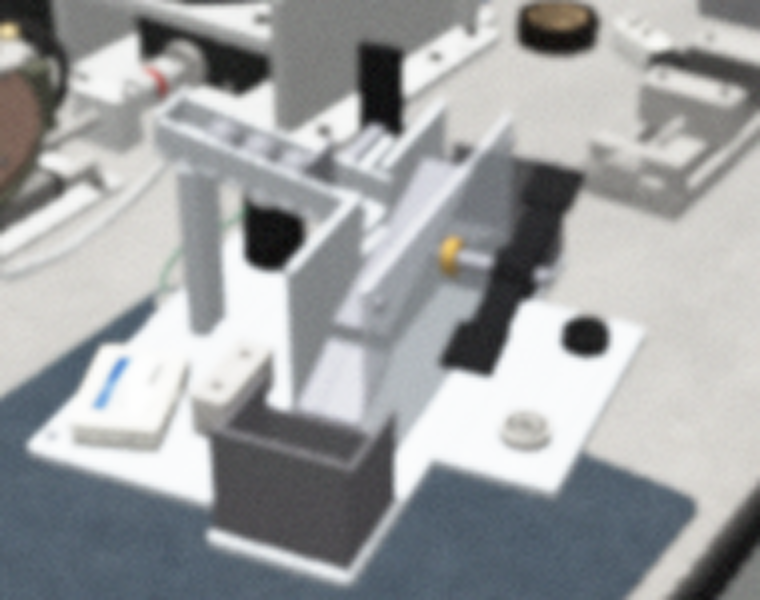

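```bash
python3 - <<'E'
from h import *
f=lambda a,z:pix2w("top",250+a[0]/4.4,140+a[1]/4.4,z)
R=[f((595,243),.066),f((617,372),.066)];L=[f((23,345),.066),f((50,473),.066)]
o=(sum(R)+sum(L))/4; d=(sum(L)-sum(R))/2
yaw=np.arctan2(-d[0],d[1]);print(o,np.linalg.norm(d),yaw)
print("front/back", np.linalg.norm(R[0]-R[1]),np.linalg.norm(L[0]-L[1]))
c,s=np.cos(yaw),np.sin(yaw);Rm=np.array([[c,-s],[s,c]])
def loc(p):return (Rm.T@(p[:2]-o[:2])).round(4)
for n,a,z in[("padR",(450,450),.107),("padR corner fr r",(478,462),.107),("padL",(232,497),.064),("tab mid",(459,225),.152),("tab top",(457,197),.152),("tabbot",(462,253),.152),("b1",(298,231),.12),("b2",(291,187),.12),("b3",(284,142),.12),("bpFL",(262,565),.008),("bpFR",(533,514),.008),("bpBL",(40,122),.008),("bpBR",(467,47),.008)]:print(n,loc(f(a,z)))
for n,l in[("padR",(-.055,-.052,.107)),("tab",(0,0,0))]:print(n,Rm@l[:2]+o[:2],l)
# point-check depth
d=np.load("pics/top0.npy")
i=cams.camera_info("top");K=i["intrinsics"];T=i["T"]
for n,a in[("padR",(450,450)),("tab",(459,225)),("b1",(298,231)),("plate",(350,120)),("tabbar",(400,238))]:
    u=int(round(250+a[0]/4.4));v=int(round(140+a[1]/4.4));
    r=np.linalg.inv(K)@[u,v,1];
    z=d[v,u];p=T[:3,:3]@(np.array([r[0],-r[1],-1])*z)+T[:3,3];print(n,p.round(4),loc(p))
E
```

```text
[0.48147387 0.40187571 0.066     ] 0.27139075118404976 0.18036544245643776
front/back 0.061433065490728994 0.061300013984470283
padR [-0.0511 -0.0495]
padR corner fr r [-0.0585 -0.0608]
padL [-0.0566  0.0527]
tab mid [ 0.044  -0.0679]
tab top [ 0.0559 -0.0692]
tabbot [ 0.032 -0.067]
b1 [0.0562 0.0002]
b2 [ 0.076  -0.0002]
b3 [ 0.0963 -0.0006]
bpFL [-0.095   0.0474]
bpFR [-0.0938 -0.0897]
bpBL [0.1427 0.119 ]
bpBR [ 0.1424 -0.0994]
padR [0.4366943  0.34085284] (-0.055, -0.052, 0.107)
tab [0.48147387 0.40187571] (0, 0, 0)
padR [0.4406 0.3446 0.1075] [-0.0505 -0.049 ]
tab [0.5374 0.3434 0.1492] [ 0.0446 -0.0675]
b1 [0.5373 0.4115 0.1255] [ 0.0566 -0.0006]
plate [0.603  0.3875 0.0062] [ 0.117 -0.036]
tabbar [0.5349 0.3665 0.1094] [ 0.0462 -0.0444]
```

>>> send_rows([
  [-0.035,-0.003,0,0],
  [-0.035,-0.003,0,0],
  [-0.035,-0.003,0,0],
  [-0.035,-0.003,0,0],
  [-0.035,-0.003,0,0],
  [-0.035,-0.003,0,0],
  [-0.035,-0.003,0,0],
  [-0.035,-0.002,0,0],
  [0,0,0,-1],
  [0,0,0,-1],
  [0,0,0,-1],
  [0,0,0,-1],
  [0,0,0,-1],
  [0,0,0,-0.53],
  [0,0,0.03,0],
  [0,0,0.03,0],
  [0,0,0,0],
  [0,0,0,0],
], claw=-1)

```text
clock: 1.9
eef_pos: [0.4344, 0.3414, 0.1439]
tool_rot: [-0.089, 0.996, -0.001, -0.001]
ft_force: [-0.0, -0.8, -0.0]
grip_width: -0.0
```

```bash
python3 - <<'E'
from h import *
import cv2
o=monitor.get_obs();print(o)
for n,(x,y,w,h) in {"top":(250,140,150,135),"scene":(200,100,240,195)}.items():
    p,d=cams.camera(n);p=p[y:y+h,x:x+w];s=600/h;cv2.imwrite(f"pics/{n}1.png",cv2.resize(p,None,fx=s,fy=s,interpolation=cv2.INTER_CUBIC))
E
```

```text
{'clock': 1.9, 'joint_pos': array([ 6.66182141e-01,  3.77572909e-01,  3.65937992e-02,  1.23193084e+00,
       -7.54074475e-06,  4.87025282e-01]), 'joint_vel': array([ 0.00068915, -0.02359888,  0.04720734, -0.00056417, -0.00182166,
        0.00068577]), 'tau': array([-1.34315971e-03, -4.15957510e+01,  2.32850093e+01,  2.60128506e-02,
       -2.49638615e-04, -9.86518216e-06]), 'eef_pos': array([0.43436253, 0.34143127, 0.14390533]), 'tool_rot': array([-8.94586313e-02,  9.95989978e-01, -5.79314324e-04, -8.83891470e-04]), 'ft_force': array([-0.00860155, -0.80817942, -0.0129278 ]), 'ft_torque': array([-0.03267439, -0.04077151, -0.00381464]), 'grip_width': -2.0216210634839368e-05}
```

View pics/top1.png

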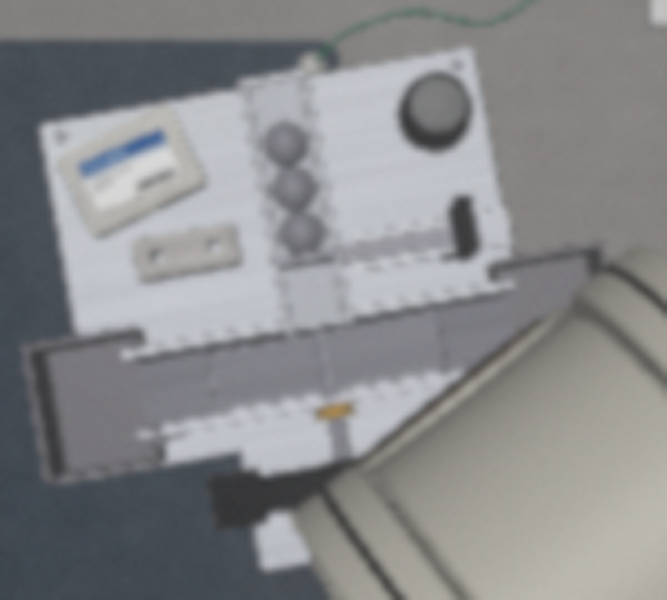

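View pics/scene1.png

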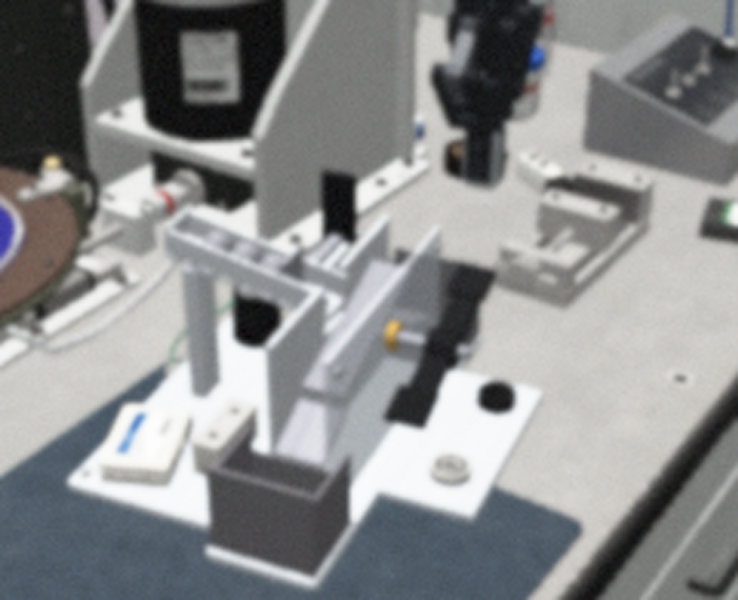

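```bash
python3 - <<'E'
from h import *
s=600/195
for p in [(.4344,.3414,.1439),(.437,.341,.107),(.482,.402,.085)]:print(p,(w2pix("scene",p)-[200,100])*s)
E
```

```text
(0.4344, 0.3414, 0.1439) [477.72809402 227.06773333]
(0.437, 0.341, 0.107) [471.74175544 278.3824207 ]
(0.482, 0.402, 0.085) [356.27622498 330.03036397]
```

```bash
python3 - <<'E'
from h import *
import cv2
p,d=cams.camera("scene");np.save("pics/s2.npy",d)
c=p[100:210,320:400];cv2.imwrite("pics/s2.png",cv2.resize(c,None,fx=5.4,fy=5.4,interpolation=cv2.INTER_CUBIC))
print(d[140:185:3,350:366:2].round(2))
p,d=cams.camera("wrist");cv2.imwrite("pics/w2.png",p)
print(monitor.get_obs()["eef_pos"],monitor.get_obs()["clock"])
E
```

```text
[[0.76 0.76 0.76 0.75 0.76 0.78 0.78 1.32]
 [0.8  0.79 0.78 0.77 0.77 0.79 0.79 1.3 ]
 [0.8  0.79 0.79 0.79 0.78 0.79 0.79 1.28]
 [0.8  0.79 0.79 0.79 0.79 0.79 0.8  1.26]
 [0.8  0.8  0.79 0.79 0.79 0.8  0.8  1.22]
 [0.8  0.8  0.8  0.79 0.8  0.8  0.81 1.23]
 [0.81 0.8  0.8  0.8  0.8  0.8  0.81 1.21]
 [1.19 1.19 1.19 1.2  0.81 1.2  1.19 1.2 ]
 [1.18 1.18 1.18 1.18 1.18 1.18 1.18 1.18]
 [1.17 1.16 1.16 1.16 1.16 1.17 1.16 1.16]
 [1.16 1.15 1.15 1.15 1.15 1.15 1.15 1.15]
 [1.14 1.14 1.14 1.14 1.14 1.14 1.14 1.14]
 [1.12 1.13 1.13 1.12 1.12 1.12 1.13 1.12]
 [1.11 1.11 1.11 1.11 1.11 1.11 1.11 1.03]
 [1.1  1.09 1.09 1.09 1.1  1.1  1.03 1.03]]
[0.43586684 0.34259933 0.14598651] 2.1
```

View pics/s2.png

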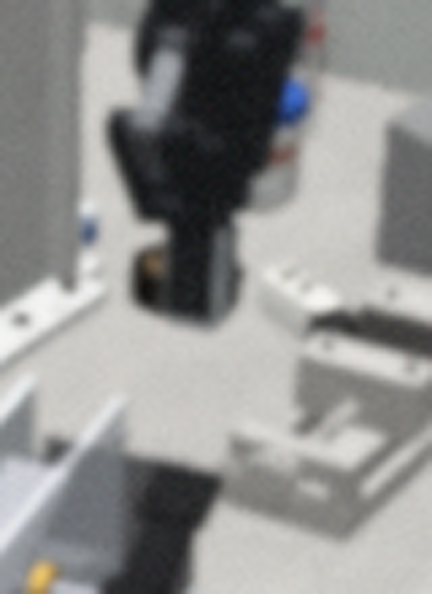

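View pics/w2.png

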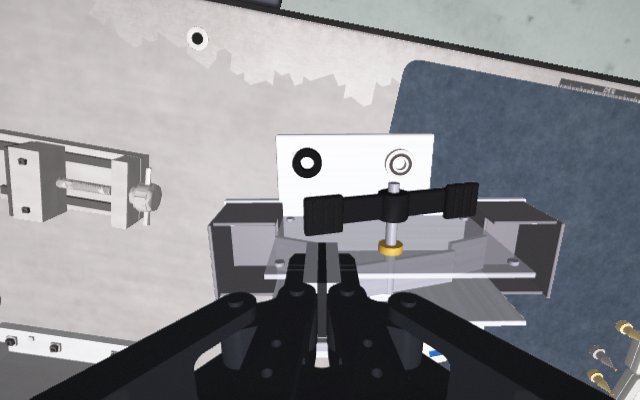

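```bash
python3 - <<'E'
from h import *
i=cams.camera_info("scene");K=i["intrinsics"];T=i["T"];d=np.load("pics/s2.npy")
for v in (150,155,158,160,161):
  for u in(352,357,360):
    r=np.linalg.inv(K)@[u,v,1];p=T[:3,:3]@(np.array([r[0],-r[1],-1])*d[v,u])+T[:3,3];print(u,v,p.round(4))
i=cams.camera_info("wrist");K=i["intrinsics"];M=i["mount"]
o=monitor.get_obs()
from scipy.spatial.transform import Rotation as Ro
W=np.eye(4);W[:3,:3]=Ro.from_quat(o["tool_rot"]).as_matrix();W[:3,3]=o["eef_pos"]
C=W@M
for n,p in [("tcp",o["eef_pos"]),("padR",(.437,.341,.107)),("o85",(.482,.402,.085))]:
    c=np.linalg.inv(C)@np.r_[p,1];q=K@[c[0],-c[1],-c[2]];print(n,q[:2]/q[2])
E
```

```text
352 150 [0.4363 0.3544 0.197 ]
357 150 [0.4267 0.3535 0.1991]
360 150 [0.4247 0.3461 0.1968]
352 155 [0.4352 0.3556 0.1879]
357 155 [0.4268 0.3525 0.1889]
360 155 [0.4246 0.3453 0.1867]
352 158 [0.4352 0.355  0.1817]
357 158 [0.4257 0.3539 0.1839]
360 158 [0.4235 0.3467 0.1816]
352 160 [0.4383 0.3491 0.1745]
357 160 [0.4297 0.3461 0.1756]
360 160 [0.4241 0.3451 0.1768]
352 161 [0.6066 0.0474 0.0022]
357 161 [0.4285 0.3481 0.1748]
360 161 [ 0.5916  0.0303 -0.0007]
tcp [321.38071319 237.43848395]
padR [318.50933863 214.13045435]
o85 [389.00127265 273.95326825]
```

```bash
python3 - <<'E'
import cv2
c=cv2.imread("pics/w2.png")[190:350,230:420];c=cv2.convertScaleAbs(c,alpha=1.8,beta=30);cv2.imwrite("pics/w2c.png",cv2.resize(c,None,fx=3.7,fy=3.7,interpolation=cv2.INTER_CUBIC))
E
```

```text
(no output)
```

View pics/w2c.png

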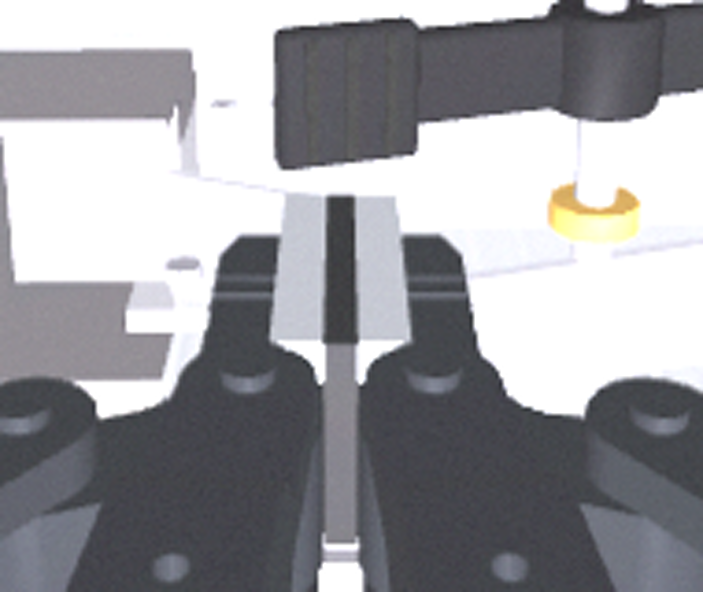

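```bash
python3 - <<'E'
from h import *
i=cams.camera_info("wrist");K=i["intrinsics"];M=i["mount"]
for x in (-.011,0,.011):
  for z in(-.03,-.02,-.01,0):
    c=np.linalg.inv(M)@[x,0,z,1];q=K@[c[0],-c[1],-c[2]];print(x,z,(q[:2]/q[2]).round(1))
print(w2pix("scene",(.1823,.4648,.2033)),w2pix("scene",(.1823,.4648,.2163)))
E
```

```text
-0.011 -0.03 [321.4 286. ]
-0.011 -0.02 [321.4 275. ]
-0.011 -0.01 [321.4 265.2]
-0.011 0 [321.4 256.4]
0 -0.03 [321.4 264.2]
0 -0.02 [321.4 254.2]
0 -0.01 [321.4 245.4]
0 0 [321.4 237.4]
0.011 -0.03 [321.3 241.5]
0.011 -0.02 [321.3 232.7]
0.011 -0.01 [321.3 224.9]
0.011 0 [321.3 217.9]
[476.58231425 220.70277167] [478.41888312 212.42433644]
```

```bash
python3 - <<'E'
from h import *
i=cams.camera_info("scene");K=i["intrinsics"];T=i["T"];d=np.load("pics/s2.npy")
for v in range(60,163,5):
  out=[]
  for u in range(330,386,6):
    r=np.linalg.inv(K)@[u,v,1];p=T[:3,:3]@(np.array([r[0],-r[1],-1])*d[v,u])+T[:3,3]
    out.append("%4d,%4d,%4d"%tuple(p*1000) if d[v,u]<1 and d[v,u]>0 else "      -       ")
  print(v,"|".join(out))
p=__import__("cv2").imread
import cv2
im,_=cams.camera("scene");c=im[20:180,310:410];cv2.imwrite("pics/s3.png",cv2.resize(cv2.convertScaleAbs(c,alpha=1.7,beta=20),None,fx=3.7,fy=3.7,interpolation=cv2.INTER_CUBIC))
E
```

```text
60       -       |      -       | 458, 360, 353| 439, 373, 358| 428, 374, 360| 420, 370, 360| 411, 367, 360| 404, 360, 360| 402, 344, 357|      -       
65       -       |      -       | 454, 367, 347| 439, 373, 350| 428, 374, 352| 420, 368, 352| 412, 363, 352| 406, 355, 351| 402, 342, 349|      -       
70       -       |      -       | 448, 375, 341| 436, 379, 344| 435, 360, 340| 417, 374, 346| 409, 369, 346| 402, 362, 345| 399, 348, 343|      -       
75       -       |      -       | 448, 376, 334| 436, 377, 336| 427, 375, 337| 416, 374, 338| 408, 369, 338| 403, 360, 337| 397, 349, 335|      -       
80       -       |      -       | 447, 376, 326| 435, 378, 328| 426, 374, 329| 417, 372, 329| 408, 368, 330| 402, 360, 329| 398, 347, 326|      -       
85       -       |      -       | 448, 374, 317| 435, 378, 320| 425, 377, 321| 416, 373, 322| 409, 366, 321| 402, 359, 321| 397, 347, 318|      -       
90       -       |      -       | 447, 376, 309| 435, 377, 312| 424, 377, 314| 415, 373, 314| 408, 368, 314| 401, 360, 313| 397, 345, 310|      -       
95       -       |      -    
[... 1418 characters left out ...]
3| 424, 370, 224| 422, 353, 219|      -       |      -       |      -       |      -       
145       -       |      -       |      -       |      -       | 433, 352, 206| 426, 344, 205|      -       |      -       |      -       |      -       
150       -       |      -       |      -       |      -       | 434, 350, 195| 424, 346, 196|      -       |      -       |      -       |      -       
155       -       |      -       |      -       |      -       | 432, 352, 187| 424, 345, 186|      -       |      -       |      -       |      -       
160       -       |      -       |      -       |      -       | 435, 346, 174| 424, 345, 176|      -       |      -       |      -       |      -
```

View pics/s3.png

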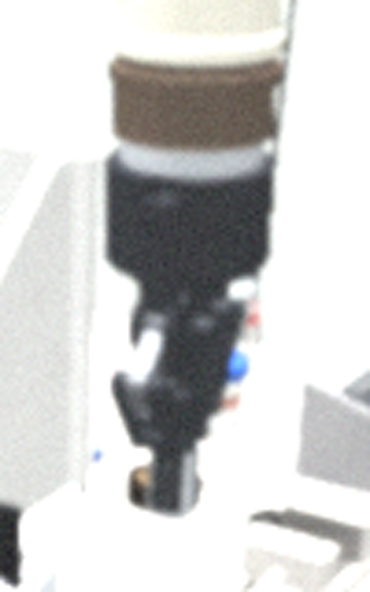

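>>> send_rows([
  [0.003,0,0.01,0],
  [0,0,0.01,0],
  [0,0,0.01,0],
  [0,0,0,0],
])

```text
clock: 2.55
eef_pos: [0.4305, 0.3402, 0.1118]
tool_rot: [-0.09, 0.996, -0.001, -0.002]
ft_force: [0.0, 0.3, -0.9]
grip_width: 0.0001
```

>>> send_rows([
  [0,0,0.005,0],
  [0,0,0.005,0],
  [0,0,0,0],
])

```text
clock: 2.85
eef_pos: [0.4316, 0.341, 0.1034]
tool_rot: [-0.089, 0.996, -0.0, -0.001]
ft_force: [0.2, -0.1, -0.7]
grip_width: -0.0002
```

```bash
cat > look.py <<'E'
from h import *
import cv2,sys
t=sys.argv[1]
im,_=cams.camera("scene");c=im[110:260,280:400];cv2.imwrite(f"pics/s{t}.png",cv2.resize(cv2.convertScaleAbs(c,alpha=1.4,beta=15),None,fx=4,fy=4,interpolation=cv2.INTER_CUBIC))
im,_=cams.camera("wrist");cv2.imwrite(f"pics/wr{t}.png",im)
o=monitor.get_obs();print(o["clock"],o["eef_pos"],o["ft_force"])
E
python3 look.py 4
```

```text
2.95 [0.43190813 0.34130531 0.10418116] [ 0.32738234  0.72239645 -0.1655607 ]
```

View pics/s4.png

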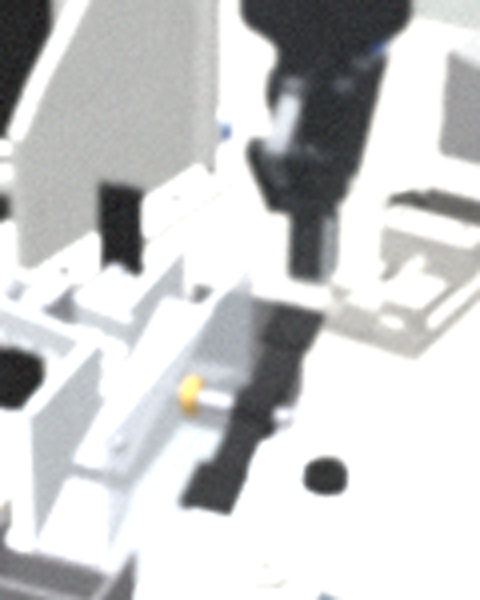

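View pics/wr4.png

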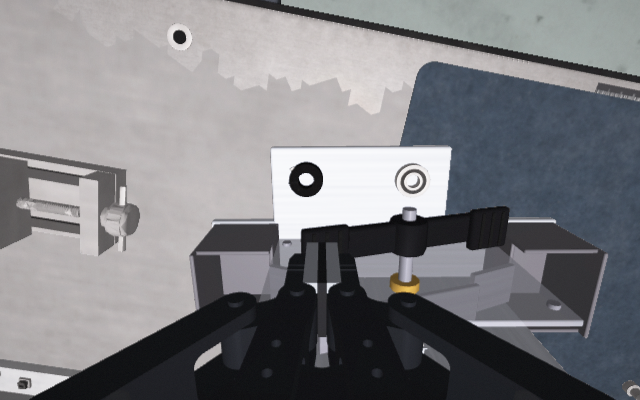

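>>> send_rows([
  [0,0,0.006,0],
  [0,0,0.006,0],
  [0,0,0.006,0],
  [0,0,0,0],
])

```text
clock: 3.35
eef_pos: [0.4311, 0.3407, 0.0849]
tool_rot: [-0.089, 0.996, -0.001, -0.001]
ft_force: [0.3, -0.7, 0.5]
grip_width: -0.0006
```

>>> send_rows([
  [0,0,0.004,0],
  [0,0,0.004,0],
  [0,0,0,0],
])

```text
clock: 3.65
eef_pos: [0.4318, 0.3412, 0.0778]
tool_rot: [-0.089, 0.996, -0.0, -0.0]
ft_force: [-0.1, -0.2, 0.3]
grip_width: -0.0003
```

>>> send_rows([
  [0,0,0.004,0],
  [0,0,0.004,0],
  [0,0,0,0],
])

```text
clock: 3.95
eef_pos: [0.4317, 0.3411, 0.0696]
tool_rot: [-0.089, 0.996, -0.0, -0.0]
ft_force: [0.4, 0.3, -0.2]
grip_width: -0.0
```

```bash
python3 look.py 5
```

```text
4.05 [0.43157973 0.34123773 0.06987467] [-0.07091029 -0.83638596  0.47174055]
```

View pics/s5.png

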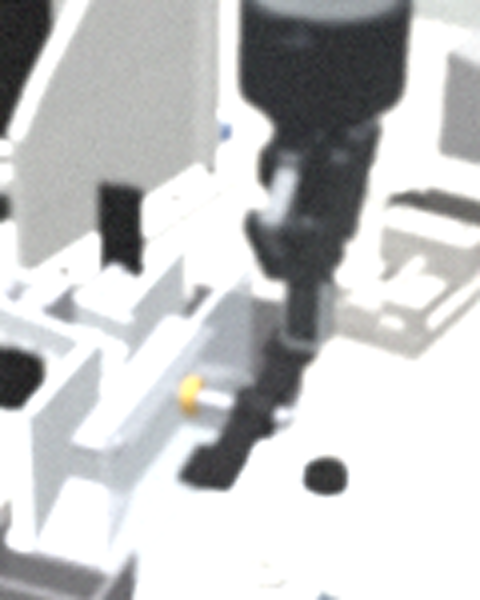

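View pics/wr5.png

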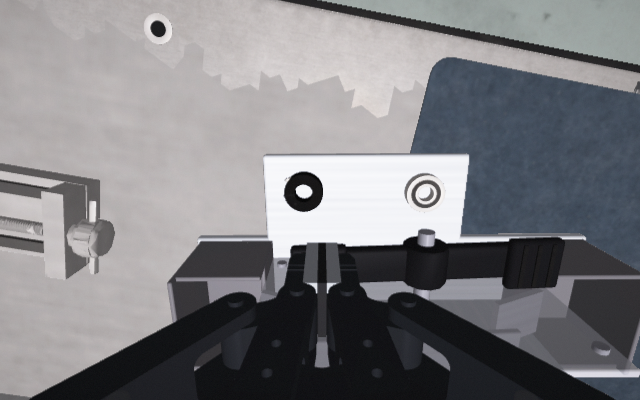

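>>> send_rows([
  [0,0,0.005,0],
  [0,0,0.005,0],
  [0,0,0,0],
])

```text
clock: 4.35
eef_pos: [0.4316, 0.341, 0.0594]
tool_rot: [-0.089, 0.996, -0.0, -0.0]
ft_force: [0.1, -0.2, -0.0]
grip_width: 0.0001
```

>>> send_rows([
  [0,0,0.004,0],
  [0,0,0.003,0],
  [0,0,0,0],
])

```text
clock: 4.65
eef_pos: [0.4317, 0.3414, 0.0527]
tool_rot: [-0.09, 0.996, 0.0, -0.0]
ft_force: [1.1, -0.4, 1.0]
grip_width: 0.0003
```

>>> send_rows([
  [0,0,0.002,0],
  [0,0,0,0],
])

```text
clock: 4.85
eef_pos: [0.4318, 0.3416, 0.0517]
tool_rot: [-0.09, 0.996, 0.0, 0.0]
ft_force: [-1.9, -0.6, 3.8]
grip_width: 0.0001
```

```bash
python3 look.py 6
```

```text
4.95 [0.43182787 0.3415845  0.05170271] [-0.9115758   0.01194286  4.59833664]
```

View pics/s6.png

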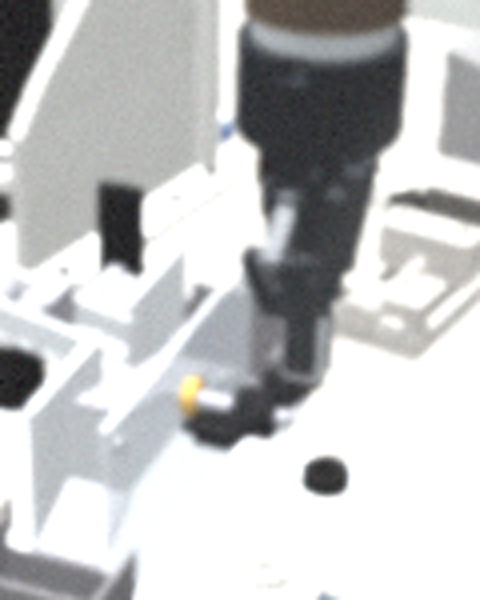

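View pics/wr6.png

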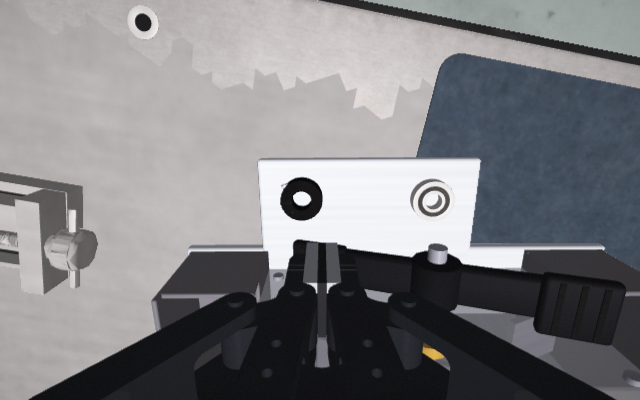

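>>> send_rows([
  [0,0,0.003,0],
  [0,0,0,0],
  [0,0,0,0],
])

```text
clock: 5.25
eef_pos: [0.432, 0.3418, 0.0511]
tool_rot: [-0.09, 0.996, 0.001, 0.001]
ft_force: [-5.9, -2.9, 18.3]
grip_width: -0.0001
```

>>> send_rows([
  [0,0,-0.01,0],
  [0,0,-0.03,0],
  [0,0,-0.04,0],
  [0,0,-0.04,0],
  [-0.03,0.002,0,0],
  [-0.03,0.002,0,0],
  [-0.03,0.002,0,0],
  [-0.014,0.002,0,0],
  [0,0,0,0],
  [0,0,0,0],
])

```text
clock: 6.25
eef_pos: [0.5323, 0.3674, 0.1672]
tool_rot: [-0.089, 0.996, -0.0, -0.001]
ft_force: [-0.5, 1.1, 0.9]
grip_width: 0.0001
```

```bash
python3 look.py 7
```

```text
6.35 [0.53187377 0.36743272 0.16799148] [0.46215819 0.08543616 0.64014094]
```

View pics/s7.png

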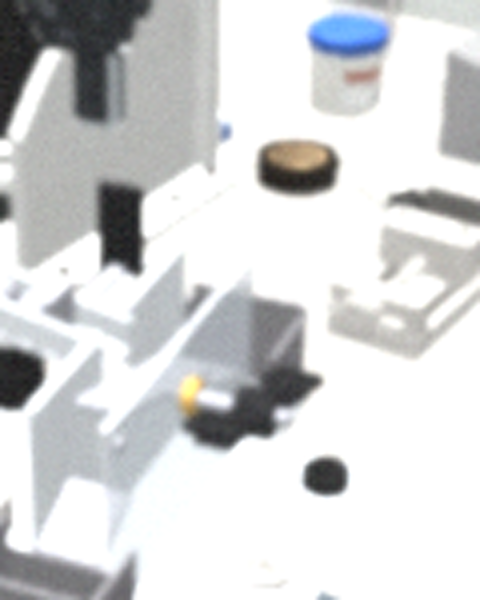

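View pics/wr7.png

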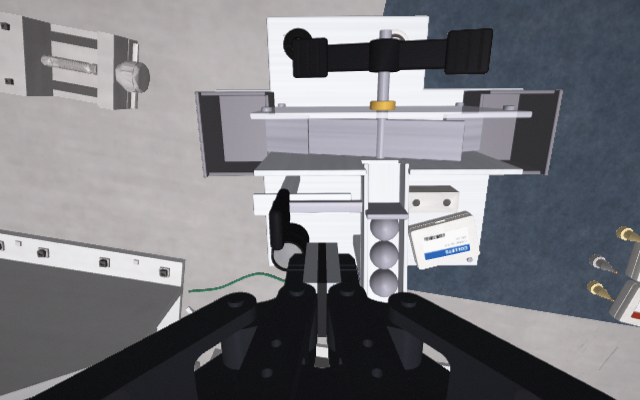

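>>> send_rows([
  [0,0,0.02,0],
  [0,0,0.02,0],
  [0,0,0.015,0],
  [0,0,0.015,0],
  [0,0,0,0],
])

```text
clock: 6.85
eef_pos: [0.5304, 0.3666, 0.0961]
tool_rot: [-0.09, 0.996, -0.001, -0.002]
ft_force: [-1.4, -0.2, -0.5]
grip_width: 0.0001
```

```bash
python3 look.py 8
```

```text
6.95 [0.53214884 0.36765283 0.09871518] [ 0.48132052 -0.4969581   0.02418138]
```

View pics/s8.png

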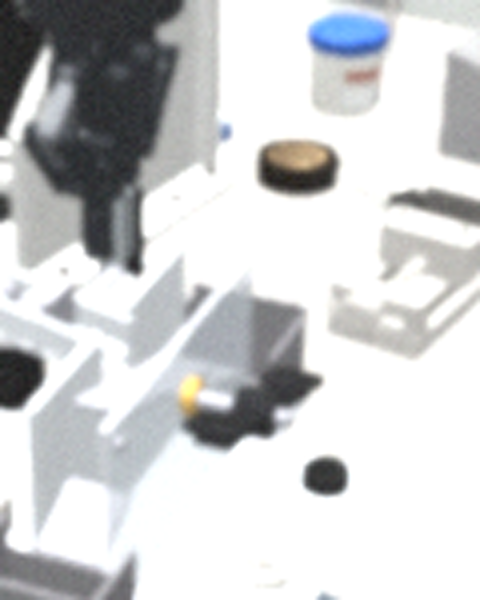

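View pics/wr8.png

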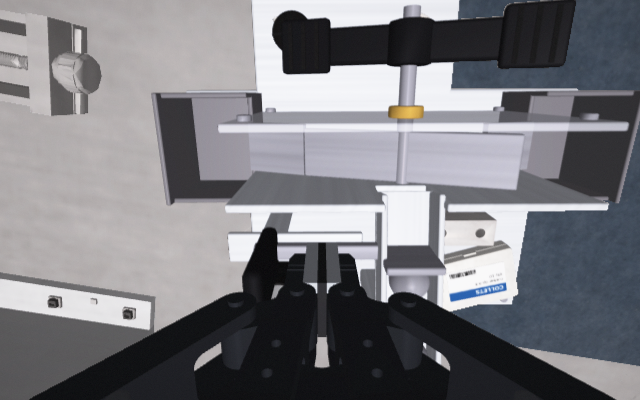

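>>> send_rows([
  [0,-0.006,0,0],
  [0,-0.005,0,0],
  [0,0,0,0],
])

```text
clock: 7.25
eef_pos: [0.5354, 0.3564, 0.0994]
tool_rot: [-0.089, 0.996, 0.0, 0.001]
ft_force: [0.1, 0.5, 0.5]
grip_width: 0.0001
```

>>> send_rows([
  [0,-0.01,0,0],
  [0,-0.01,0,0],
  [0,-0.01,0,0],
  [0,0,0,0],
])

```text
clock: 7.65
eef_pos: [0.5405, 0.3259, 0.0983]
tool_rot: [-0.089, 0.996, -0.0, -0.0]
ft_force: [0.4, 0.9, 0.4]
grip_width: -0.0002
```

>>> send_rows([
  [0,-0.003,0,0],
  [0,0,0,0],
])

```text
clock: 7.85
eef_pos: [0.5404, 0.3259, 0.0983]
tool_rot: [-0.09, 0.996, 0.002, -0.0]
ft_force: [-0.9, 5.9, -0.3]
grip_width: 0.0001
```

```bash
python3 look.py 9
```

```text
7.95 [0.54039802 0.32580982 0.09824295] [-0.90798051  4.18226506  0.4153567 ]
```

View pics/wr9.png

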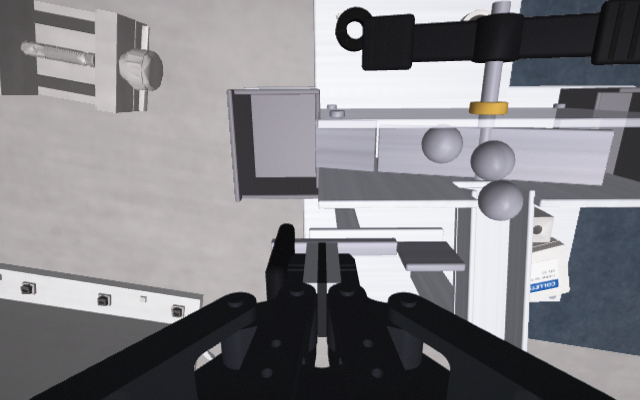

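Shutter at its stop; the balls (around (442,145), (492,160) and (500,200)) are rolling over the gate. Next I back off and lift clear.

>>> send_rows([
  [0,0.005,0,0],
  [0,0.005,0,0],
  [0,0,-0.03,0],
  [0,0,-0.04,0],
  [0,0,-0.03,0],
  [0,0,0,0],
  [0,0,0,0],
  [0,0,0,0],
  [0,0,0,0],
  [0,0,0,0],
  [0,0,0,0],
  [0,0,0,0],
])

```text
clock: 9.15
eef_pos: [0.5387, 0.3341, 0.1978]
tool_rot: [-0.089, 0.996, -0.0, -0.0]
ft_force: [-0.0, 0.3, -0.1]
grip_width: 0.0002
```

```bash
python3 look.py 10
```

```text
9.25 [0.53881558 0.33421031 0.19804617] [ 0.10640637  0.36264161 -0.79167559]
```

View pics/wr10.png

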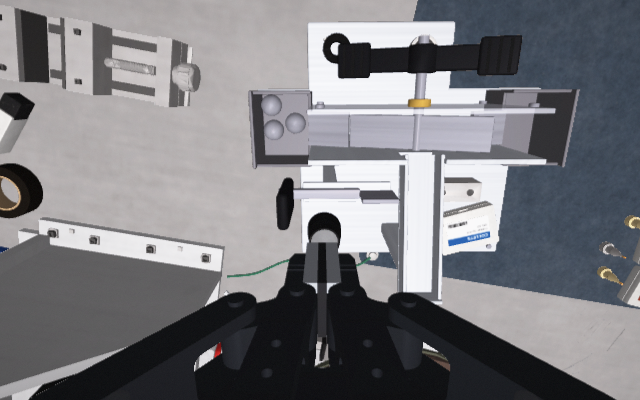

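>>> send_rows([
  [0,0,0,0],
  [0,0,0,0],
  [0,0,0,0],
  [0,0,0,0],
  [0,0,0,0],
  [0,0,0,0],
  [0,0,0,0],
  [0,0,0,0],
  [0,0,0,0],
  [0,0,0,0],
])

```text
clock: 10.25
eef_pos: [0.5388, 0.3342, 0.1982]
tool_rot: [-0.09, 0.996, -0.0, -0.0]
ft_force: [0.3, 0.4, -0.1]
grip_width: -0.0002
```

```bash
python3 look.py 11; python3 -c "
import cv2,numpy as np
a=cv2.imread('pics/wr10.png');b=cv2.imread('pics/wr11.png')
print(cv2.absdiff(a,b)[85:170,245:320].max(), cv2.absdiff(a,b)[85:170,245:320].mean())
cv2.imwrite('pics/c11.png',cv2.resize(b[10:210,240:590],None,fx=2.2,fy=2.2))"
```

```text
10.35 [0.53884533 0.33425394 0.19818576] [-0.24763339 -0.21207416  0.31297255]
68 2.721986928104575
```

View pics/c11.png

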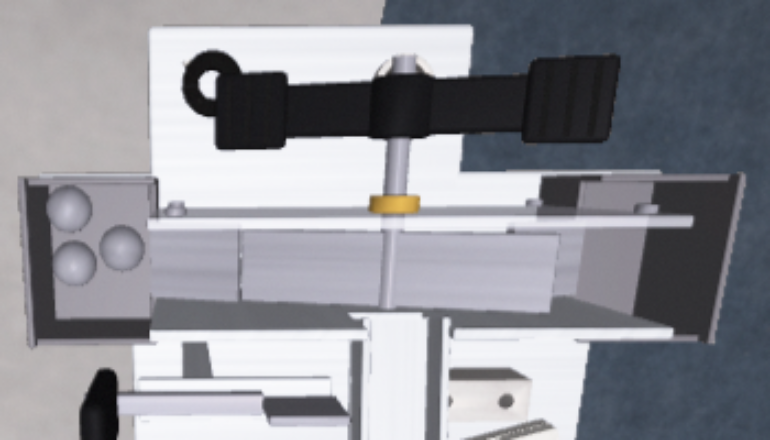

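```bash
python3 -c "
from workcell import order
print(order.job_done())"
```

```text
the job is handed in; nothing more can be done
None
```

The job is done and handed in at about 10.4 s; the hand-in itself gives no verdict.

- **Gate:** I pressed the right-hand pad with the shut fingertips until the gate met its stop (about 18 N). A picture taken before I touched the shutter showed the gate tipped right and all three balls still waiting.
- **Shutter:** I then pushed the tab to the right, stopping when it reached its stop (about 6 N), backed off and lifted clear.
- **Last checks:** Two pictures about 1.1 s apart show all three balls in the right-hand bin at the same positions, the left bin empty and the gate still tipped right. The fingers are clear of everything, with the wrist force near zero. The bystanders in view look where they were; I did not measure their positions.

**Disagreement:** the visible fingertips were about 29 mm above the TCP position the robot reports. Both the scene and wrist cameras showed this. Contact with the pad agreed, so I set heights from the cameras and the felt force instead.

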